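# Stack the pine parts trays off the drying rack

### The job

The two small pine trays on the sloping drying rack are dry: stack them, upright, on the bottom tray that is screwed to the bench, first the deep tray and then the shallow one on top of it. Turn each so that all four of its lugs drop fully home into the matching notches below, setting it down rather than dropping it, and let go. Leave the paint tin, the tape roll and the brush where they are.

Things in the scene. Friction and masses are not known exactly. Their poses are not given: they have to be found in the camera images.
- base: Bottom tray, fixed: pine, open top, 140 mm (x) by 60 mm (y), walls 10 mm, on a plywood foot 170 x 90 x 10 mm. Origin: centre of the foot's underside, on the bench; z up, x along its length. Rim at z = 54 mm, inner floor 16 mm. The deep tray is home when its origin is at (0, 0, 54 mm) here, its axes parallel to these, x the same way.
- base_key (a point): Point on the tray's mid-line (x = 32, y = 0 mm), at rim height, level with its two long-wall notches. Four notches in the rim, 26 mm wide, 12 mm deep, through the wall: one in the middle of each end wall, and one in each long wall centred at x = +32 mm, nearer the +x end. A tray turned half round does not go home.
- deep: Deep tray: pine, loose, open top, 140 mm (x) by 60 mm (y), walls 10 mm, rim at z = 58 mm, about 150 g. Origin: centre of the walls' underside. Starts on its lugs on the rack's slope, z leaning 30 degrees, +x end uphill, -x end on the lip. Grip across the 60 mm. The shallow tray is home when its origin is at (0, 0, 58 mm) here, x the same way.
- deep_key (a point): On the tray's mid-line (x = 32, y = 0 mm), at rim height, level with its two long-wall notches. Notches in the rim, 26 mm wide, 12 mm deep, through the wall: one in the middle of each end wall, and one in each long wall centred at x = +32 mm, nearer the +x end. Lugs: straight below the notches, under the walls; 22 mm wide, round-nosed, 9 mm thick, 10 mm deep (to z = -10 mm).
- shallow: Shallow tray: pine, loose, open top, 140 mm (x) by 60 mm (y), walls 10 mm, rim at z = 30 mm, about 90 g. Origin: centre of the walls' underside. Starts on its lugs on the rack's slope, z leaning 30 degrees, +x end uphill, -x end on the lip. Grip across the 60 mm.
- shallow_key (a point): On the tray's mid-line (x = 32, y = 0 mm), at rim height, level with its two long-wall notches. Notches in the rim, 26 mm wide, 12 mm deep, through the wall: one in the middle of each end wall, and one in each long wall centred at x = +32 mm, nearer the +x end. Lugs: straight below the notches, under the walls; 22 mm wide, round-nosed, 9 mm thick, 10 mm deep (to z = -10 mm).
- rack: Drying rack, fixed: grey board 290 mm wide (y), 170 mm long, rising at 30 degrees towards +x, so its open low side faces left (+y world). Origin: on the bench under the middle of the board's upper face, 75 mm high there (edges 33 and 118 mm). A lip 12 mm thick stands 16 mm above the board along the low edge. The trays stand on it side by side, about 130 mm apart, either order.
- tin: Bystander: closed paint tin, 84 mm across, 95 mm tall, standing; origin at the centre of its underside.
- tape: Bystander: roll of masking tape lying flat, 80 mm across, 38 mm high; origin at the centre of its underside.
- brush: Bystander: paint brush lying on the bench, x along its length.
There are look-alikes about, which are no part of the job. Leave any purple or yellow look-alike of the shallow alone.

How it is judged:
By the outcome, as a careful person would: the job done as asked, in the order asked, and still so for the second after the job is handed in, with the robot touching nothing.
It also fails if it takes over 56 s, if anything falls off the work surface, if the arm or the gripper's body presses on something with over 40 N, if the wrist force passes 120 N, or if a joint passes its speed limit or range.

### The arm

A 6-joint arm with a two-finger parallel gripper is mounted at the origin on the work surface. World frame = base frame: x ahead of the robot, y to its left, z up, the work surface at z = 0. Lengths are in m, angles in rad, forces in N, time in s.
With the tool pointing down it reaches from about 0.2 to 0.875 m from the base axis. Payload 3.4 kg.
Tool frame: the origin (TCP) lies on the centre line of the jaws, within the pads' length; the fingertips stand 22 mm ahead of it and the grasp point (between the pads) lies 3 mm ahead of it; z points along the fingers, y is the line along which they close (so a half turn about z gives the same grasp; the last joint's range is limited). The gripper opens to 94 mm and grips with 3 to 60 N. Pads are 16 mm wide; open, the fingers measure 119 mm over their backs; the gripper's body (75 mm by 177 mm) begins 78 mm behind the grasp point.
Start: joints at [1.084, 0.276, 1.505, -0, 1.361, -0.121], TCP at [0.206, 0.537, 0.227] pointing down, gripper open.
Joint ranges: [-2.89, 2.89], [-0.75, 2.08], [0.22, 2.7], [-1.18, 4.32], [0.11, 2.71], [-2.7, 2.7]. Speed limits (rad/s): [2.57, 2.57, 3.14, 3.14, 3.14, 3.14].

### API

Orientations are given as a rotation vector (axis times angle).
In Python, from bench import bot gives the robot as it stands.
- The arm moves only by the tool servo_tool, never from a script. Its argument "series" is a list that holds one entry, the list of rows, each a list of 7 numbers: the shift along the world's x, y, z in m, then the turn, a rotation vector about the world's x, y, z in rad, then the finger opening in m, from 0 to 0.094. A call has 1 to 10 rows; each row is the pose to reach, as a shift and turn from the pose commanded when the call began; what a row does not reach only later rows make up. A row lasts 1/8 s, in which the tool goes at most 62.5 mm and 10.7 degrees, less where a joint would pass 70% of its speed; a pose out of reach is approached as far as the arm can. A call with a gripper value outside its range is refused whole. The fingers move at their own pace and stop on an object; "force" is the grip in N (left out, the last holds). Time passes only in rows, so rows that repeat a pose let the fingers close. It gives the time, the measured TCP pose, the force, the opening and the grip force at its end, in the units of the state.
- bot.sense(): the state, without advancing time (a new reading comes with each control period).
- bot.capture(name): name is "scene" or "side" or "wrist"; returns a dict with "img" (400x640x3 uint8, blue, green, red), "mtx" (3x3 intrinsics, pixels), "T" (4x4, takes a point from camera to world coordinates). Camera axes: x right, y down, z forward; pixel columns grow to the right and rows downward; lengths in m; the calibration is good to about 2 mm. A picture is of the moment at which its call begins. There is no depth.
- bot.sign_off(): hands the job in; it is judged then, once.
The state is a dict: "time_s": time; "joint_pos": joint angles; "dq": joint speeds; "joint_torque": joint torques, N m; "eef_pos": TCP position; "ee_rot": TCP orientation; "wrist_force": force on the tool from outside, world axes, zero at the start; "torque": the same for the moment, N m; "opening": finger opening in m; "gripper_force": force on a finger pad.
Only numpy, scipy, OpenCV 4.12 (cv2) and the standard library are available. Lean on these libraries where they do the work, as an engineer would, in place of code of your own. Each camera call takes 0.05 s, during which the arm holds its last target. There are 200 camera calls.

## Working session

There is one attempt and no reset: what is moved stays moved. The work goes in short steps, Python scripts to look and compute and a tool call to move; the robot and the scene stay as the last step left them, time stands still between calls to the robot, and variables do not carry over. Pictures are saved under pics/ and viewed, at most 10 in all, crops included, and the job is handed in when it is done.

Besides the shell and the picture viewer there is one more tool, called by a JSON object that holds its "name" and its "arguments". servo_tool: Moves the arm, as the interface text tells. Its arguments: {"type":"object","properties":{"series":{"type":"array","items":{"type":"array","items":{"type":"array","items":{"type":"number"}}}},"force":{"type":"number"}},"required":["series"]}

```bash
mkdir -p pics
python3 - <<'E'
from bench import bot
import cv2,numpy as np,pickle
s=bot.sense(); print({k:np.round(v,3) for k,v in s.items()})
for n in ("scene","side"):
    c=bot.capture(n); cv2.imwrite(f"pics/{n}0.png",c["img"]); pickle.dump(c,open(f"{n}.pkl","wb")); print(np.round(c["T"],3),np.round(c["mtx"],1))
E
```

```text
{'time_s': np.float64(0.0), 'joint_pos': array([ 1.084,  0.277,  1.506,  0.   ,  1.361, -0.121]), 'dq': array([-0.002,  0.001,  0.   , -0.001,  0.003,  0.   ]), 'joint_torque': array([ 1.0000e-03, -4.0458e+01, -2.3723e+01,  7.0000e-02,  3.5000e-02,
       -0.0000e+00]), 'eef_pos': array([0.205, 0.536, 0.227]), 'ee_rot': array([-5.710e-01, -3.089e+00,  3.000e-03]), 'wrist_force': array([ 0.23 ,  0.382, -0.104]), 'torque': array([-0.015, -0.03 ,  0.007]), 'gripper_force': np.float64(0.0), 'opening': np.float64(0.094)}
[[ 0.216  0.669 -0.711  1.396]
 [ 0.976 -0.134  0.17  -0.233]
 [ 0.018 -0.731 -0.682  0.896]
 [ 0.     0.     0.     1.   ]] [[381.5   0.  327.6]
 [  0.  381.5 198.5]
 [  0.    0.    1. ]]
[[ 0.903 -0.239  0.358  0.112]
 [-0.43  -0.522  0.736 -0.97 ]
 [ 0.011 -0.819 -0.574  0.863]
 [ 0.     0.     0.     1.   ]] [[374.4   0.  323.9]
 [  0.  374.4 202.3]
 [  0.    0.    1. ]]
```

View pics/scene0.png

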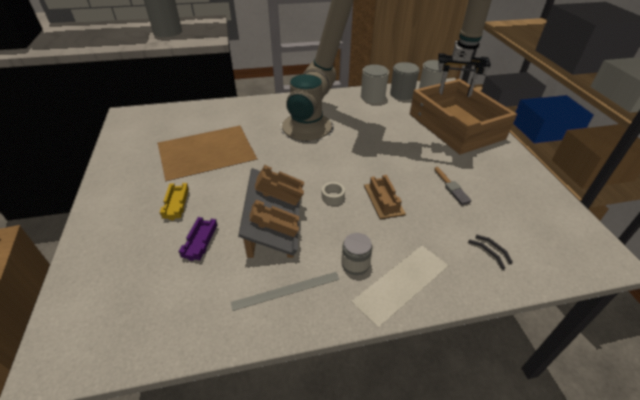

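View pics/side0.png

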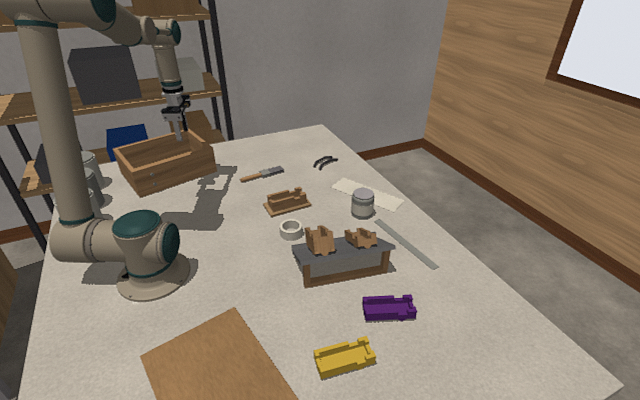

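Scene: rack at (272,212) with the pine trays at (280,187) and (275,220), base at (384,196), tape (333,192), tin (357,253) and brush (453,187). The purple tray (199,238) and yellow tray (175,200) are look-alikes standing on the bench. Next, an enlarged crop to confirm the trays.

Run:
```python
import cv2,numpy as np,pickle
a=pickle.load(open("scene.pkl","rb"))["img"]; b=pickle.load(open("side.pkl","rb"))["img"]
A=cv2.resize(a[160:260,230:410],None,fx=4.4,fy=3,interpolation=cv2.INTER_CUBIC) if 0 else cv2.resize(a[160:260,230:410],None,fx=4,fy=4,interpolation=cv2.INTER_CUBIC)[:, :720]
A=A[:300*400//400+100]; 
A=cv2.resize(a[160:260,230:410],(720,400),interpolation=cv2.INTER_CUBIC)
cv2.imwrite("pics/cropA.png",cv2.convertScaleAbs(A,alpha=1.5))
B=cv2.resize(b[180:290,250:410],(800,550),interpolation=cv2.INTER_CUBIC)
cv2.imwrite("pics/cropB.png",cv2.convertScaleAbs(B,alpha=1.5))
```

```text
(no output)
```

View pics/cropA.png

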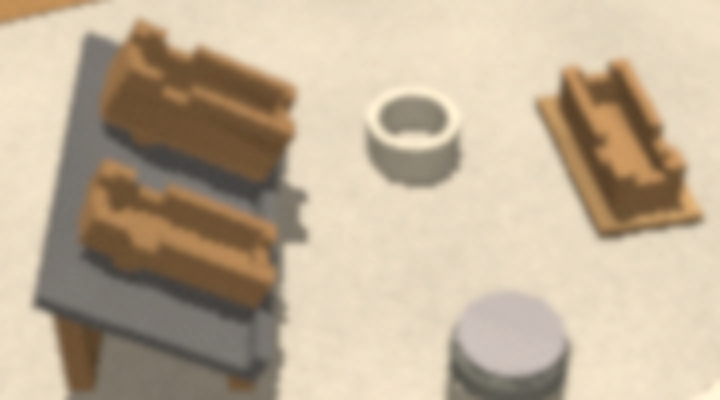

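View pics/cropB.png

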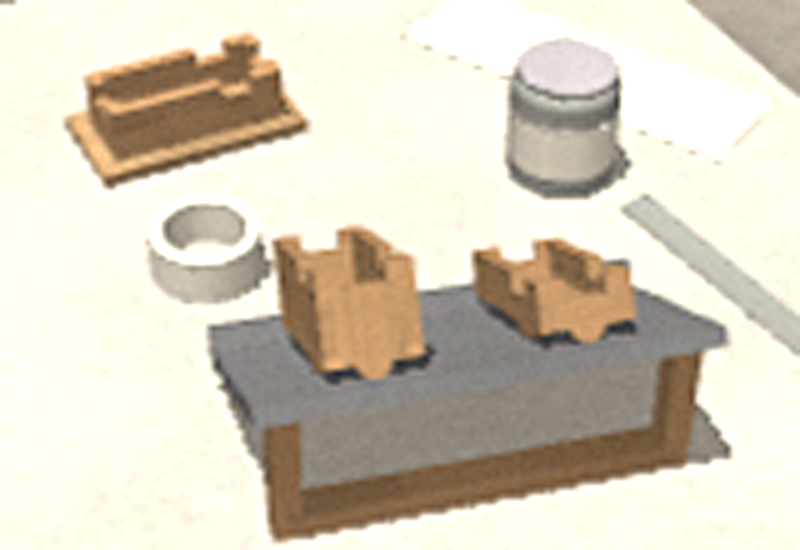

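Crop A (scene, 4x) confirms it: the deep tray is upper at (200,110), the shallow lower at (180,235), both plain pine on the grey slope, key notches towards the uphill (left) end. The fixed base is at (620,150) with its key end towards the camera, (660,170). Crop B (side, 5x) agrees, with the deep at (350,300) and the shallow at (555,290).

```bash
cat > h.py <<'E'
import cv2,numpy as np,pickle
from scipy.spatial.transform import Rotation as R
from scipy.optimize import least_squares
def ray(c,px,z):
    d=c["T"][:3,:3]@np.linalg.solve(c["mtx"],[px[0],px[1],1]); o=c["T"][:3,3]; return o+d*(z-o[2])/d[2]
def proj(c,P):
    P=(np.atleast_2d(P)-c["T"][:3,3])@c["T"][:3,:3]; q=P@c["mtx"].T; return q[:,:2]/q[:,2:]
def Tr(x,y,z,Rm):
    T=np.eye(4); T[:3,:3]=Rm; T[:3,3]=x,y,z; return T
def yawT(x,y,z,a): return Tr(x,y,z,R.from_euler('z',a).as_matrix())
def app(T,P): return np.atleast_2d(P)@T[:3,:3].T+T[:3,3]
E
python3 - <<'E'
from h import *
from bench import bot
s=bot.sense(); c=bot.capture("wrist"); Tt=Tr(*s["eef_pos"],R.from_rotvec(s["ee_rot"]).as_matrix())
print("tool",np.round(Tt,3)); print(np.round(np.linalg.inv(Tt)@c["T"],3),c["mtx"])
a=pickle.load(open("scene.pkl","rb")); b=pickle.load(open("side.pkl","rb"))
fa=lambda X,Y:((X+.5)/4-.5+230,(Y+.5)/4-.5+160); fb=lambda X,Y:((X+.5)/5-.5+250,(Y+.5)/5-.5+180)
def fit(mod,pa,pb,x0,names):
    f=lambda p:np.concatenate([(proj(a,mod(p,[q[0] for q in pa]))-np.array([fa(*q[1]) for q in pa])).ravel(),(proj(b,mod(p,[q[0] for q in pb]))-np.array([fb(*q[1]) for q in pb])).ravel()])
    r=least_squares(f,x0,loss='soft_l1'); print(names,np.round(r.x,4),np.round(r.fun,1)); return r.x
m=lambda p,P:app(yawT(p[0],p[1],0,p[2]),np.array(P)/1e3)
fit(m,[((73.6,-145,117.5),(88,35)),((73.6,145,117.5),(38,305))],[((73.6,145,117.5),(728,335)),((73.6,-145,117.5),(258,418))],[.6,-.1,-1.57],"rack")
fit(m,[((-85,45,10),(540,100)),((85,45,10),(700,215)),((85,-45,10),(605,232))],[((-85,-45,10),(110,180)),((85,-45,10),(307,125)),((-85,45,10),(68,122))],[.6,.1,0],"base-guess0")
fit(m,[((-85,45,10),(540,100)),((85,45,10),(700,215)),((85,-45,10),(605,232))][1:2],[((-85,-45,10),(110,180)),((85,-45,10),(307,125)),((-85,45,10),(68,122))],[.6,.1,0],"base-g")
for n,p in (("tape",(412,125)),("tin",(508,340))): print(n,ray(a,fa(*p),.09 if n=="tin" else .038))
E
```

```text
tool [[-0.934  0.358 -0.001  0.205]
 [ 0.358  0.934 -0.001  0.537]
 [ 0.    -0.002 -1.     0.227]
 [ 0.     0.     0.     1.   ]]
[[ 0.001 -0.97  -0.245  0.071]
 [ 1.     0.001 -0.     0.001]
 [ 0.001 -0.245  0.97  -0.157]
 [ 0.     0.     0.     1.   ]] [[311.83893844   0.         318.93941592]
 [  0.         311.83893844 198.19484285]
 [  0.           0.           1.        ]]
rack [ 0.5475 -0.2065 -1.7534] [-0.8 -0.4 -0.3 -0.9  0.8 -1.4 -0.2 -1. ]
base-guess0 [0.5074 0.1715 0.0794] [19.9 -4.   0.4 -0.6 -1.1  0.6  0.4  1.1  0.8 -0.6 -0.4  0.6]
base-g [0.5079 0.1729 0.038 ] [ 0.1  0.1 -0.4  0.5  0.8 -0.3 -0.3 -0.2]
tape [0.46654385 0.00574266 0.038     ]
tin [0.75163762 0.00607337 0.09      ]
```

{"name": "servo_tool", "arguments": {"series": [[[0, 0, 0.06, 0, 0, 0, 0.094], [0.04, -0.045, 0.06, 0, 0, 0.1, 0.094], [0.08, -0.09, 0.06, 0, 0, 0.2, 0.094], [0.12, -0.135, 0.05, 0, 0, 0.3, 0.094], [0.16, -0.185, 0.03, 0, 0, 0.42, 0.094], [0.2, -0.235, 0, 0, 0, 0.42, 0.094], [0.24, -0.285, -0.02, 0, 0, 0.42, 0.094], [0.28, -0.335, -0.04, 0, 0, 0.42, 0.094], [0.303, -0.365, -0.06, 0, 0, 0.42, 0.094], [0.303, -0.365, -0.06, 0, 0, 0.42, 0.094]]]}}

```text
time_s: 1.4
eef_pos: [0.5095, 0.1687, 0.1651]
ee_rot: [0.077, -3.137, 0.002]
wrist_force: [-0.7, 0.2, 0.3]
opening: 0.0938
gripper_force: 0.0
```

Run:
```python
from h import *
from bench import bot
s=bot.sense(); print(s["time_s"],s["eef_pos"],s["ee_rot"],s["dq"],s["joint_pos"])
c=bot.capture("wrist"); pickle.dump(c,open("w1.pkl","wb"))
cv2.imwrite("pics/w1.png",cv2.resize(cv2.convertScaleAbs(c["img"],alpha=1.4),(800,500),interpolation=cv2.INTER_CUBIC))
```

```text
1.4 [0.50946045 0.16871118 0.16513721] [ 7.69755805e-02 -3.13684765e+00  2.36989493e-03] [ 0.04014624 -0.02526769 -0.00753863  0.0479751   0.02810995  0.00092418] [ 1.90706853e-01  2.64124844e-01  1.68371126e+00 -9.24823600e-04
  1.19775401e+00 -1.42881916e+00]
```

View pics/w1.png

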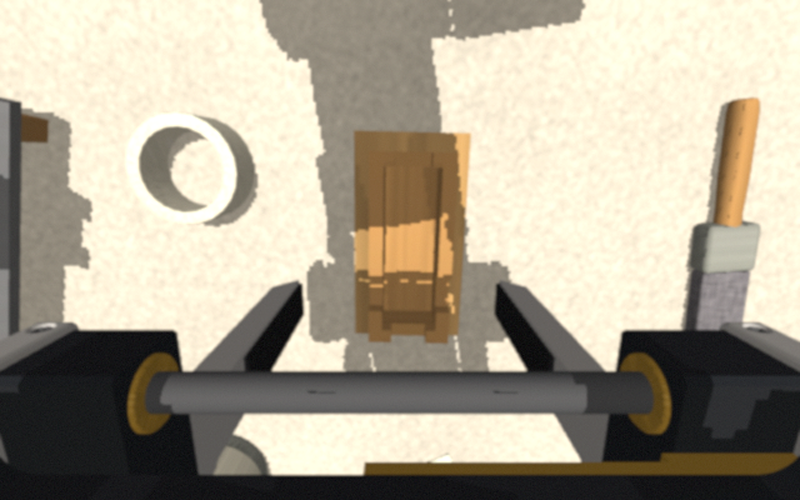

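The wrist view shows the base at (410,235) on its foot, with corners (355,132), (470,133), (357,332) and (460,335). Its key end is at the bottom (world +x), with the end notch at (407,335). I'll fit its pose by edges later, so next I view the deep tray square-on.

```bash
cat >> h.py <<'E'
def rackT(x=.5475,y=-.2065,a=-1.7534):  # board frame: x uphill on the surface, z normal
    return yawT(x,y,.075,a)@Tr(0,0,0,R.from_euler('y',-np.pi/6).as_matrix())
FL=np.diag([-1.,1,-1])
def delta(p,Rm,s):
    R0=R.from_rotvec(s["ee_rot"]); return np.round(np.array(p)-s["eef_pos"],4),np.round((R.from_matrix(Rm)*R0.inv()).as_rotvec(),4)
E
python3 - <<'E'
from h import *
from bench import bot
s=bot.sense(); c=bot.capture("wrist"); pickle.dump(c,open("w1.pkl","wb")); s=bot.sense(); print(s["eef_pos"],s["ee_rot"])
T=rackT(); print(np.round(T,3)); print(delta(app(T,[0,-.065,.16])[0],T[:3,:3]@FL,s))
E
```

```text
[0.50838258 0.17169198 0.16695637] [ 8.22495749e-02 -3.13861529e+00 -7.73686724e-04]
[[-0.157  0.983  0.091  0.548]
 [-0.852 -0.182  0.492 -0.206]
 [ 0.5    0.     0.866  0.075]
 [ 0.     0.     0.     1.   ]]
(array([-0.0103, -0.2877,  0.0466]), array([-0.4533, -0.397 , -1.7592]))
```

{"name": "servo_tool", "arguments": {"series": [[[0, -0.02, 0.02, -0.045, -0.04, -0.176, 0.094], [0, -0.05, 0.03, -0.09, -0.08, -0.352, 0.094], [0, -0.08, 0.04, -0.136, -0.119, -0.528, 0.094], [0, -0.11, 0.047, -0.181, -0.159, -0.704, 0.094], [-0.01, -0.14, 0.047, -0.227, -0.198, -0.88, 0.094], [-0.01, -0.17, 0.047, -0.272, -0.238, -1.056, 0.094], [-0.01, -0.2, 0.047, -0.317, -0.278, -1.231, 0.094], [-0.01, -0.23, 0.047, -0.363, -0.318, -1.407, 0.094], [-0.01, -0.26, 0.047, -0.408, -0.357, -1.583, 0.094], [-0.01, -0.288, 0.047, -0.453, -0.397, -1.759, 0.094]]]}}

```text
time_s: 2.75
eef_pos: [0.4986, -0.1147, 0.2155]
ee_rot: [2.115, 1.756, -0.566]
wrist_force: [1.0, -0.4, 0.1]
opening: 0.0942
gripper_force: 0.0
```

{"name": "servo_tool", "arguments": {"series": [[[0, 0, 0, 0, 0, 0, 0.094], [0, 0, 0, 0, 0, 0, 0.094]]]}}

```text
time_s: 3.0
eef_pos: [0.4986, -0.1144, 0.2149]
ee_rot: [2.11, 1.765, -0.567]
wrist_force: [-0.3, 0.9, -0.1]
opening: 0.0941
gripper_force: 0.0
```

Run:
```python
from h import *
from bench import bot
s=bot.sense(); print(s["time_s"],s["eef_pos"],s["ee_rot"],s["joint_pos"])
T=rackT(); print(delta(app(T,[0,-.065,.16])[0],T[:3,:3]@FL,s))
c=bot.capture("wrist"); pickle.dump(c,open("w2.pkl","wb"))
# left: deep view; right: base view enlarged
L=c["img"]; Rr=pickle.load(open("w1.pkl","rb"))["img"][95:285,270:390]
L=L[40:290,160:480]; L=cv2.resize(L,None,fx=1.5,fy=1.5,interpolation=cv2.INTER_CUBIC); Rr=cv2.resize(Rr,None,fx=2.6,fy=2.6,interpolation=cv2.INTER_CUBIC)
o=np.zeros((500,800,3),np.uint8); o[:L.shape[0],:480]=L; o[:Rr.shape[0],485:485+Rr.shape[1]]=Rr
cv2.imwrite("pics/w2.png",cv2.convertScaleAbs(o,alpha=1.4))
```

```text
3.0 [ 0.49856556 -0.11440377  0.21487042] [ 2.11014639  1.76496378 -0.56673134] [-0.00479119  0.26033642  1.68822529 -0.53186429  1.33012094  0.33868439]
(array([-0.0005, -0.0016, -0.0013]), array([-0.    , -0.0012, -0.0046]))
```

View pics/w2.png

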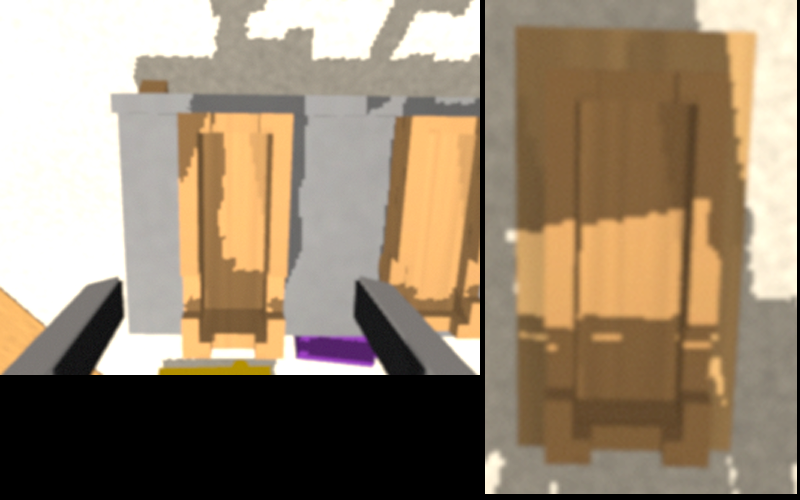

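Left panel: the deep tray, rim corners at the lip end (179,114) and (294,113), at the key end (183,357) and (282,357), end notch 211–255, fingers astride it. Right panel: the base, key-end rim (545,463) to (709,466) with its notch at 590–663, foot corners (517,28), (756,33), (519,444) and (731,450).

```bash
cat >> h.py <<'E'
def fitpts(c,mod,pts,s,off,x0):
    M=np.array([p[0] for p in pts])/1e3; q=(np.array([p[1] for p in pts],float)+.5)/s-.5+np.array(off)
    r=least_squares(lambda p:(proj(c,app(mod(p),M))-q).ravel(),x0,loss='soft_l1',x_scale=.01)
    print(np.round(r.x,4)); print(np.round(r.fun.reshape(-1,2),1).tolist()); return r.x
E
python3 - <<'E'
from h import *
w1=pickle.load(open("w1.pkl","rb")); w2=pickle.load(open("w2.pkl","rb"))
B=[((-85,-45,10),(517,28)),((-85,45,10),(756,33)),((85,-45,10),(519,444)),((85,45,10),(731,450)),((70,-30,54),(545,463)),((70,30,54),(709,466)),((70,-13,54),(590,463)),((70,13,54),(663,466)),((-60,-20,54),(580,100)),((-60,20,54),(697,103))]
B=[(a,(b[0]-485,b[1])) for a,b in B]
fitpts(w1,lambda p:yawT(p[0],p[1],0,p[2]),B,2.6,(270,95),[.508,.172,.04])
fitpts(w1,lambda p:yawT(p[0],p[1],p[3],p[2]),B,2.6,(270,95),[.508,.172,.04,0])
D=[((-70,-30,58),(179,114)),((-70,30,58),(294,113)),((70,-30,58),(183,357)),((70,30,58),(282,357)),((70,-13,58),(211,357)),((70,13,58),(255,357)),((19,-30,58),(183,283)),((19,30,58),(284,283))]
T=rackT()
print("deep in board frame u v yaw (h)")
fitpts(w2,lambda p:T@yawT(p[0],p[1],.010,p[2]),D,1.5,(160,40),[0,-.065,0])
p=fitpts(w2,lambda p:T@yawT(p[0],p[1],p[3],p[2]),D,1.5,(160,40),[0,-.065,0,.01])
# board corner check: lip far-left corner & board left edges
for q,n in (((0.085*-1+.0,-.145,.016),"lip top outer"),((-.073,-.145,.016),"lip in"),((.085,-.145,0),"upl")):
    u=proj(w2,app(T,q))[0]; print(n,np.round((u-[160,40])*1.5,0))
E
```

```text
[0.5091 0.1777 0.0276]
[[-0.6, -1.3], [0.8, -0.9], [-0.6, 0.7], [0.0, 0.2], [-0.1, 0.2], [0.1, 0.5], [0.5, 0.6], [-0.1, 0.1], [-1.2, -0.1], [1.0, -0.1]]
[ 0.5097  0.1777  0.0279 -0.0021]
[[-0.3, -0.5], [0.4, -0.1], [-0.3, 0.3], [-0.2, -0.2], [0.1, -0.3], [-0.1, -0.0], [0.7, 0.1], [-0.2, -0.4], [-1.1, 0.5], [0.8, 0.5]]
deep in board frame u v yaw (h)
[-0.0049 -0.0666 -0.0091]
[[-0.4, -0.7], [-0.1, 1.1], [-0.4, 0.2], [1.0, 1.1], [0.1, 0.5], [-0.0, 0.8], [-1.3, -4.9], [2.0, -3.9]]
[-0.0043 -0.0667 -0.0097  0.0082]
[[-0.1, 0.1], [-0.3, 2.0], [-0.2, -0.2], [0.8, 0.7], [0.1, 0.1], [-0.2, 0.5], [-1.1, -4.9], [1.7, -3.9]]
lip top outer [109.  97.]
lip in [110. 117.]
upl [129. 336.]
```

Run:
```python
from h import *
from bench import bot
s=bot.sense(); T=rackT()@yawT(-.0043,-.0667,.051,-.0095)
print(s["eef_pos"],delta(T[:3,3],T[:3,:3]@FL,s), np.round(T[:3,2],3))
```

```text
[ 0.49851471 -0.11450981  0.21490918] (array([-0.0113, -0.0511, -0.0979]), array([-0.0006, -0.0057, -0.0127])) [0.091 0.492 0.866]
```

{"name": "servo_tool", "arguments": {"series": [[[-0.002, -0.002, -0.011, -0.001, -0.006, -0.013, 0.094], [-0.004, -0.014, -0.033, -0.001, -0.006, -0.013, 0.094], [-0.007, -0.027, -0.055, -0.001, -0.006, -0.013, 0.094], [-0.009, -0.039, -0.077, -0.001, -0.006, -0.013, 0.094], [-0.011, -0.051, -0.098, -0.001, -0.006, -0.013, 0.094], [-0.011, -0.051, -0.098, -0.001, -0.006, -0.013, 0.094], [-0.011, -0.051, -0.098, -0.001, -0.006, -0.013, 0.07], [-0.011, -0.051, -0.098, -0.001, -0.006, -0.013, 0.05], [-0.011, -0.051, -0.098, -0.001, -0.006, -0.013, 0.05], [-0.011, -0.051, -0.098, -0.001, -0.006, -0.013, 0.05]]], "force": 25}}

```text
time_s: 4.3
eef_pos: [0.4872, -0.1668, 0.117]
ee_rot: [2.124, 1.745, -0.568]
wrist_force: [-2.1, 2.3, 4.2]
opening: 0.0603
gripper_force: 25.0
```

{"name": "servo_tool", "arguments": {"series": [[[0, 0, 0, 0, 0, 0, 0.05], [0.001, 0.007, 0.013, 0, 0, 0, 0.05], [0.003, 0.018, 0.032, 0, 0, 0, 0.05], [0.005, 0.029, 0.051, 0, 0, 0, 0.05], [0.008, 0.045, 0.08, 0, 0, 0, 0.05], [0.008, 0.045, 0.11, 0, 0, 0, 0.05], [0.008, 0.045, 0.11, 0, 0, 0, 0.05]]]}}

```text
time_s: 5.18
eef_pos: [0.4976, -0.1214, 0.2287]
ee_rot: [2.123, 1.743, -0.558]
wrist_force: [-0.6, -0.4, -3.2]
opening: 0.0599
gripper_force: 24.9
```

Run:
```python
from h import *
from bench import bot
s=bot.sense(); print(s["time_s"],s["eef_pos"],s["ee_rot"],s["wrist_force"],s["opening"],s["gripper_force"])
Tt=Tr(*s["eef_pos"],R.from_rotvec(s["ee_rot"]).as_matrix())
c=bot.capture("wrist"); pickle.dump((c,Tt),open("w3.pkl","wb"))
L=c["img"][60:310,160:480]; L=cv2.resize(L,None,fx=2.4,fy=2.4,interpolation=cv2.INTER_CUBIC)
cv2.imwrite("pics/w3.png",cv2.convertScaleAbs(L,alpha=1.4))
```

```text
5.175 [ 0.49763454 -0.12144404  0.22870945] [ 2.12276249  1.7426433  -0.55831936] [-0.60647493 -0.40360735 -3.15852772] 0.059934063784048516 24.94852602481842
```

View pics/w3.png

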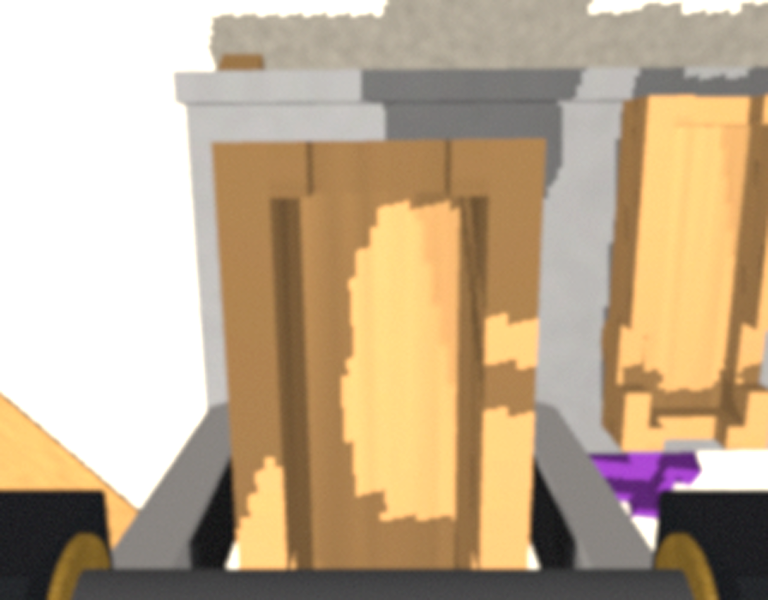

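The deep tray is held square in the jaws: lip-end rim corners (212,143) and (546,138), inner corners (272,198) and (488,195), notch edges at 310 and 448.

Run:
```python
from h import *
from bench import bot
c,Tt=pickle.load(open("w3.pkl","rb"))
D=[((-70,-30,58),(212,143)),((-70,30,58),(546,138)),((-70,-13,58),(310,142)),((-70,13,58),(448,140)),((-60,-20,58),(272,198)),((-60,20,58),(488,195))]
F=np.eye(4);F[:3,:3]=FL
def line(p): return Tt@Tr(p[0],p[1],p[2],R.from_euler('z',p[3]).as_matrix())@F
p=fitpts(c,line,D,2.4,(160,60),[0,0,.041,0])
# side edge check: predicted rim edge line at y=-30 / +30, x=-20
print(np.round((proj(c,app(line(p),np.array([[-30,-30,58],[-30,30,58],[-20,-30,58],[-20,30,58]])/1e3))-[160,60])*2.4,0))
s=bot.sense()
# expected from grasp estimate vs cmd pose: target for placing
B=yawT(.5094,.1777,0,.0277)
for h in (.10,.03,.012,0):
    W=B@Tr(0,0,.054+h,np.eye(3)); G=W@np.linalg.inv(np.linalg.inv(Tt)@line([p[0],0,.041,p[3]])); print(h,delta(G[:3,3],G[:3,:3],s))
```

```text
[ 0.0019  0.0009  0.0405 -0.0154]
[[0.6, 0.1], [-0.5, 0.1], [-1.2, -0.1], [1.2, -0.2], [-0.2, 0.1], [0.2, 0.0]]
[[227. 355.]
 [536. 350.]
 [230. 403.]
 [534. 399.]]
0.1 (array([ 0.0149,  0.2992, -0.0319]), array([0.454 , 0.3893, 1.7331]))
0.03 (array([ 0.0149,  0.2992, -0.1019]), array([0.454 , 0.3893, 1.7331]))
0.012 (array([ 0.0149,  0.2992, -0.1199]), array([0.454 , 0.3893, 1.7331]))
0 (array([ 0.0149,  0.2992, -0.1319]), array([0.454 , 0.3893, 1.7331]))
```

{"name": "servo_tool", "arguments": {"series": [[[0, 0.02, 0, 0.045, 0.039, 0.173, 0.05], [0, 0.05, 0, 0.091, 0.078, 0.347, 0.05], [0, 0.08, 0, 0.136, 0.117, 0.52, 0.05], [0, 0.11, 0, 0.182, 0.156, 0.693, 0.05], [0.005, 0.14, 0, 0.227, 0.195, 0.867, 0.05], [0.01, 0.17, 0, 0.272, 0.234, 1.04, 0.05], [0.015, 0.2, -0.005, 0.318, 0.273, 1.213, 0.05], [0.015, 0.23, -0.01, 0.363, 0.311, 1.386, 0.05], [0.015, 0.265, -0.02, 0.409, 0.35, 1.56, 0.05], [0.015, 0.299, -0.032, 0.454, 0.389, 1.733, 0.05]]]}}

```text
time_s: 6.48
eef_pos: [0.5097, 0.1776, 0.1926]
ee_rot: [0.028, -3.14, 0.002]
wrist_force: [1.0, 0.9, -1.9]
opening: 0.06
gripper_force: 24.9
```

{"name": "servo_tool", "arguments": {"series": [[[0, 0, 0, 0, 0, 0, 0.05], [0, 0, 0, 0, 0, 0, 0.05], [0, 0, 0, 0, 0, 0, 0.05]]]}}

```text
time_s: 6.85
eef_pos: [0.5105, 0.1763, 0.1945]
ee_rot: [-0.018, 3.14, -0.005]
wrist_force: [0.1, -0.2, -1.4]
opening: 0.0597
gripper_force: 24.9
```

Run:
```python
from h import *
from bench import bot
s=bot.sense()
Tt=Tr(*s["eef_pos"],R.from_rotvec(s["ee_rot"]).as_matrix())
F=np.eye(4);F[:3,:3]=FL
B=yawT(.5094,.1777,0,.0277); G0=Tr(.0019,.0009,.041,R.from_euler('z',-.0154).as_matrix())@F
for h in (.10,.02,0):
    G=B@Tr(0,0,.054+h,np.eye(3))@np.linalg.inv(G0); print(h,delta(G[:3,3],G[:3,:3],s))
print(s["time_s"],s["eef_pos"],s["opening"],s["wrist_force"],s["torque"])
for n in ("scene","side"): pickle.dump(bot.capture(n),open(n+"2.pkl","wb"))
a=pickle.load(open("scene2.pkl","rb"))["img"][130:230,340:430]; b=pickle.load(open("side2.pkl","rb"))["img"][130:230,240:340]
o=np.hstack([cv2.resize(a,(396,440),interpolation=cv2.INTER_CUBIC),cv2.resize(b,(400,440)[:2] if 0 else (400,440),interpolation=cv2.INTER_CUBIC)])
cv2.imwrite("pics/p1.png",cv2.convertScaleAbs(o,alpha=1.4))
```

```text
0.1 (array([0.0008, 0.0006, 0.0005]), array([0.0031, 0.0017, 0.0006]))
0.02 (array([ 0.0008,  0.0006, -0.0795]), array([0.0031, 0.0017, 0.0006]))
0 (array([ 0.0008,  0.0006, -0.0995]), array([0.0031, 0.0017, 0.0006]))
6.85 [0.51047327 0.176265   0.19448924] 0.05971419811833509 [ 0.08116723 -0.15954074 -1.44225161] [0.02857128 0.0525153  0.03107722]
```

{"name": "servo_tool", "arguments": {"series": [[[0.001, 0.001, -0.02, 0.003, 0.002, 0.001, 0.05], [0.001, 0.001, -0.04, 0.003, 0.002, 0.001, 0.05], [0.001, 0.001, -0.06, 0.003, 0.002, 0.001, 0.05], [0.001, 0.001, -0.075, 0.003, 0.002, 0.001, 0.05], [0.001, 0.001, -0.082, 0.003, 0.002, 0.001, 0.05], [0.001, 0.001, -0.085, 0.003, 0.002, 0.001, 0.05], [0.001, 0.001, -0.088, 0.003, 0.002, 0.001, 0.05], [0.001, 0.001, -0.091, 0.003, 0.002, 0.001, 0.05], [0.001, 0.001, -0.093, 0.003, 0.002, 0.001, 0.05], [0.001, 0.001, -0.093, 0.003, 0.002, 0.001, 0.05]]]}}

```text
time_s: 8.2
eef_pos: [0.5116, 0.178, 0.1015]
ee_rot: [0.022, -3.141, -0.001]
wrist_force: [0.8, 0.0, -0.8]
opening: 0.06
gripper_force: 24.9
```

Run:
```python
from bench import bot
import numpy as np
s=bot.sense(); print(s["time_s"],np.round(s["eef_pos"],4),s["opening"],np.round(s["wrist_force"],1),np.round(s["torque"],2))
```

```text
8.2 [0.5116 0.178  0.1015] 0.06003184436513151 [ 0.8  0.  -0.8] [-0.01 -0.03  0.05]
```

{"name": "servo_tool", "arguments": {"series": [[[0, 0, -0.002, 0, 0, 0, 0.05], [0, 0, -0.004, 0, 0, 0, 0.05], [0, 0, -0.005, 0, 0, 0, 0.05], [0, 0, -0.006, 0, 0, 0, 0.05], [0, 0, -0.007, 0, 0, 0, 0.05], [0, 0, -0.007, 0, 0, 0, 0.05]]]}}

```text
time_s: 8.95
eef_pos: [0.5116, 0.178, 0.0944]
ee_rot: [0.022, -3.141, -0.001]
wrist_force: [0.6, 0.5, -1.5]
opening: 0.0598
gripper_force: 24.9
```

{"name": "servo_tool", "arguments": {"series": [[[0, 0, -0.0005, 0, 0, 0, 0.05], [0, 0, -0.001, 0, 0, 0, 0.05], [0, 0, -0.0015, 0, 0, 0, 0.05], [0, 0, -0.002, 0, 0, 0, 0.05], [0, 0, -0.002, 0, 0, 0, 0.05]]]}}

```text
time_s: 9.57
eef_pos: [0.5117, 0.178, 0.0934]
ee_rot: [-0.022, 3.141, 0.001]
wrist_force: [-3.1, 0.2, 6.3]
opening: 0.06
gripper_force: 24.9
```

{"name": "servo_tool", "arguments": {"series": [[[0, 0, 0.001, 0, 0, 0, 0.05], [0, 0, 0.001, 0, 0, 0, 0.062], [0, 0, 0.001, 0, 0, 0, 0.075], [0, 0, 0.001, 0, 0, 0, 0.094], [0, 0, 0.001, 0, 0, 0, 0.094], [0, 0, 0.03, 0, 0, 0, 0.094], [0, 0, 0.08, 0, 0, 0, 0.094], [0, 0, 0.12, 0, 0, 0, 0.094], [0, 0, 0.12, 0, 0, 0, 0.094], [0, 0, 0.12, 0, 0, 0, 0.094]]]}}

```text
time_s: 10.82
eef_pos: [0.511, 0.1778, 0.2117]
ee_rot: [0.022, -3.14, -0.001]
wrist_force: [0.6, -0.5, -1.3]
opening: 0.0941
gripper_force: 0.0
```

Run:
```python
from h import *
from bench import bot
s=bot.sense(); print(s["time_s"],s["eef_pos"],s["ee_rot"],s["wrist_force"])
w=bot.capture("wrist"); pickle.dump(w,open("w4.pkl","wb"))
b=bot.capture("side")["img"]; pickle.dump(b,open("s4.pkl","wb"))
L=cv2.resize(w["img"][60:280,240:400],None,fx=2.5,fy=2.5,interpolation=cv2.INTER_CUBIC)
Rr=cv2.resize(b[160:230,250:325],None,fx=5.2,fy=5.2,interpolation=cv2.INTER_CUBIC)
o=np.zeros((560,800,3),np.uint8); o[:L.shape[0],:L.shape[1]]=L; o[:Rr.shape[0],405:405+Rr.shape[1]]=Rr[:,:395]
cv2.imwrite("pics/w4.png",cv2.convertScaleAbs(o,alpha=1.4))
```

```text
10.825 [0.51103856 0.17784281 0.21172908] [ 2.20541678e-02 -3.13993157e+00 -6.38077493e-04] [ 0.57769665 -0.48750151 -1.31836338]
```

View pics/w4.png

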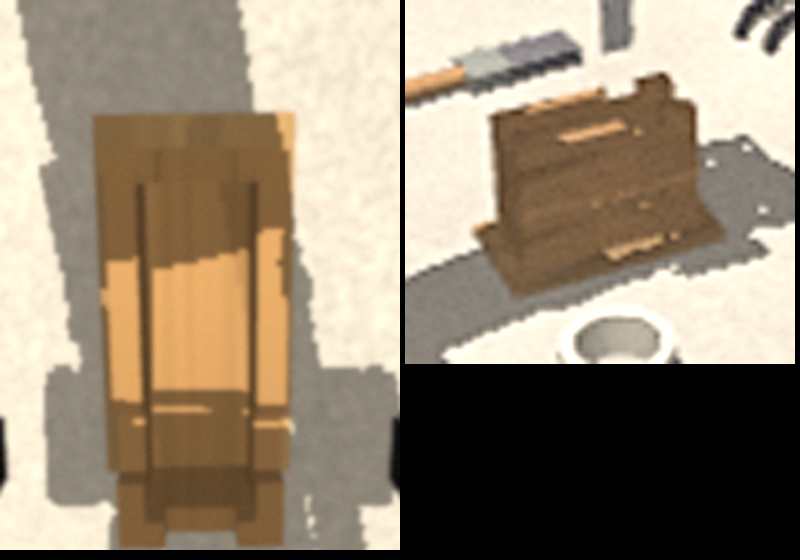

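The deep tray has its key end matching the base. The side view shows no seam gap, so it looks fully seated, also by contact height. Now the shallow tray.

Run:
```python
from h import *
from bench import bot
s=bot.sense(); T=rackT()@yawT(-.0043,.0635,.14,-.0095)
print(s["eef_pos"],T[:3,3],delta(T[:3,3],T[:3,:3]@FL,s))
```

```text
[0.51062546 0.17774769 0.21084725] [ 0.62333183 -0.14553281  0.19409356] (array([ 0.1127, -0.3233, -0.0168]), array([-0.4581, -0.3903, -1.7308]))
```

{"name": "servo_tool", "arguments": {"series": [[[0.01, -0.02, 0, -0.045, -0.039, -0.173, 0.094], [0.02, -0.05, 0, -0.091, -0.078, -0.346, 0.094], [0.03, -0.085, 0, -0.137, -0.117, -0.519, 0.094], [0.045, -0.12, 0, -0.183, -0.156, -0.692, 0.094], [0.055, -0.155, 0, -0.229, -0.195, -0.865, 0.094], [0.065, -0.19, 0, -0.275, -0.234, -1.038, 0.094], [0.08, -0.225, 0, -0.321, -0.273, -1.212, 0.094], [0.09, -0.26, -0.005, -0.366, -0.312, -1.385, 0.094], [0.1, -0.295, -0.01, -0.412, -0.351, -1.558, 0.094], [0.113, -0.323, -0.017, -0.458, -0.39, -1.731, 0.094]]]}}

```text
time_s: 12.18
eef_pos: [0.624, -0.1461, 0.1937]
ee_rot: [2.125, 1.742, -0.571]
wrist_force: [-0.1, -0.6, 0.4]
opening: 0.0942
gripper_force: 0.0
```

{"name": "servo_tool", "arguments": {"series": [[[0, 0, 0, 0, 0, 0, 0.094], [0, 0, 0, 0, 0, 0, 0.094], [0, 0, 0, 0, 0, 0, 0.094]]]}}

```text
time_s: 12.55
eef_pos: [0.6241, -0.1442, 0.1957]
ee_rot: [2.119, 1.749, -0.566]
wrist_force: [0.1, -0.1, 0.1]
opening: 0.0939
gripper_force: 0.0
```

Run:
```python
from h import *
from bench import bot
s=bot.sense(); T=rackT()@yawT(-.0043,.0635,.14,-.0095)
print(s["time_s"],s["eef_pos"],delta(T[:3,3],T[:3,:3]@FL,s))
c=bot.capture("wrist"); pickle.dump(c,open("w5.pkl","wb"))
L=cv2.resize(c["img"][50:300,180:460],None,fx=2.4,fy=2.4,interpolation=cv2.INTER_CUBIC)
cv2.imwrite("pics/w5.png",cv2.convertScaleAbs(L,alpha=1.3))
```

```text
12.55 [ 0.62411362 -0.14419213  0.19571548] (array([-0.0008, -0.0013, -0.0016]), array([ 0.0024, -0.0006, -0.0017]))
```

View pics/w5.png

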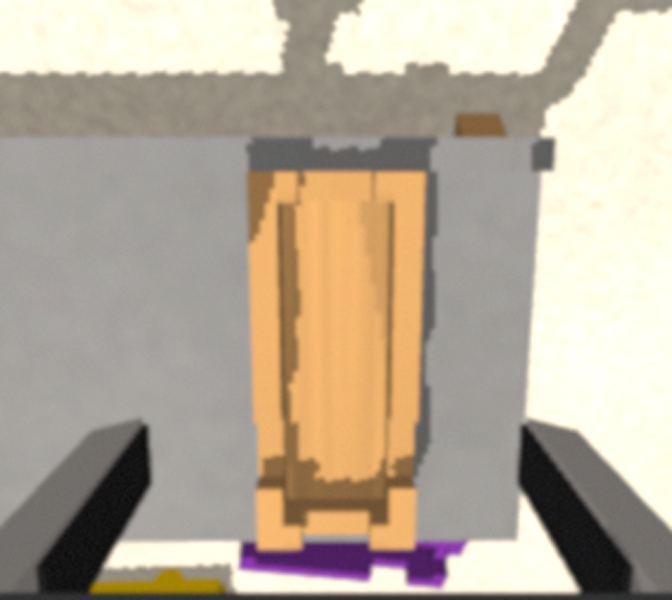

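The shallow tray, pine on the slope: lip-end rim corners (248,171) and (427,171), key end (258,551) and (415,550), end notch 303–370. The purple tray is on the bench beyond, and clear.

Run:
```python
from h import *
from bench import bot
c=pickle.load(open("w5.pkl","rb")); s=bot.sense(); T=rackT()
D=[((-70,-30,30),(248,171)),((-70,30,30),(427,171)),((70,-30,30),(258,551)),((70,30,30),(415,550)),((70,-13,30),(303,550)),((70,13,30),(370,550)),((-60,-20,30),(280,204)),((-60,20,30),(393,204))]
p=fitpts(c,lambda p:T@yawT(p[0],p[1],.010,p[2]),D,2.4,(180,50),[0,.065,0])
p4=fitpts(c,lambda p:T@yawT(p[0],p[1],p[3],p[2]),D,2.4,(180,50),[0,.065,0,.01])
# deep for comparison with w2, same treatment
W=T@yawT(p[0],p[1],.010+.022,p[2]); print(s["eef_pos"],delta(W[:3,3],W[:3,:3]@FL,s))
```

```text
[-0.0039  0.0655 -0.0076]
[[0.0, 0.9], [-0.3, 0.9], [0.1, -0.6], [-0.1, -0.2], [-0.2, -0.2], [0.2, -0.2], [-0.7, -0.2], [1.2, -0.2]]
[-0.0041  0.0655 -0.0077  0.0109]
[[-0.1, 0.6], [-0.1, 0.6], [-0.0, -0.4], [0.1, 0.1], [-0.2, 0.0], [0.3, 0.0], [-0.8, -0.5], [1.3, -0.5]]
[ 0.62422425 -0.14424031  0.19600814] (array([-0.0088, -0.0551, -0.0952]), array([ 0.0028,  0.0009, -0.    ]))
```

{"name": "servo_tool", "arguments": {"series": [[[0, -0.006, -0.009, 0.003, 0.001, 0, 0.094], [-0.002, -0.018, -0.03, 0.003, 0.001, 0, 0.094], [-0.004, -0.03, -0.052, 0.003, 0.001, 0, 0.094], [-0.007, -0.043, -0.074, 0.003, 0.001, 0, 0.094], [-0.009, -0.055, -0.095, 0.003, 0.001, 0, 0.094], [-0.009, -0.055, -0.095, 0.003, 0.001, 0, 0.094], [-0.009, -0.055, -0.095, 0.003, 0.001, 0, 0.07], [-0.009, -0.055, -0.095, 0.003, 0.001, 0, 0.05], [-0.009, -0.055, -0.095, 0.003, 0.001, 0, 0.05], [-0.009, -0.055, -0.095, 0.003, 0.001, 0, 0.05]]], "force": 25}}

```text
time_s: 13.85
eef_pos: [0.6156, -0.1997, 0.1011]
ee_rot: [2.122, 1.749, -0.565]
wrist_force: [-0.8, 1.5, 1.9]
opening: 0.0598
gripper_force: 25.0
```

{"name": "servo_tool", "arguments": {"series": [[[0, 0, 0, 0, 0, 0, 0.05], [0.001, 0.007, 0.013, 0, 0, 0, 0.05], [0.003, 0.018, 0.032, 0, 0, 0, 0.05], [0.005, 0.029, 0.051, 0, 0, 0, 0.05], [0.008, 0.045, 0.08, 0, 0, 0, 0.05], [0.008, 0.045, 0.12, 0, 0, 0, 0.05], [0.008, 0.045, 0.15, 0, 0, 0, 0.05], [0.008, 0.045, 0.15, 0, 0, 0, 0.05]]]}}

```text
time_s: 14.85
eef_pos: [0.6252, -0.1546, 0.2535]
ee_rot: [2.121, 1.747, -0.558]
wrist_force: [-0.1, 1.1, -1.4]
opening: 0.0599
gripper_force: 25.0
```

Run:
```python
from h import *
from bench import bot
s=bot.sense(); print(s["time_s"],s["eef_pos"],s["ee_rot"],s["wrist_force"],s["opening"],s["gripper_force"])
Tt=Tr(*s["eef_pos"],R.from_rotvec(s["ee_rot"]).as_matrix())
c=bot.capture("wrist"); pickle.dump((c,Tt),open("w6.pkl","wb"))
L=c["img"][60:310,160:480]; L=cv2.resize(L,None,fx=2.4,fy=2.4,interpolation=cv2.INTER_CUBIC)
cv2.imwrite("pics/w6.png",cv2.convertScaleAbs(L,alpha=1.4))
# match the predicted rim end against image: predicted points for held pose like deep's
F=np.eye(4);F[:3,:3]=FL
W=Tt@Tr(.0019,.0009,.0205,R.from_euler('z',-.0154).as_matrix())@F
print(np.round((proj(c,app(W,np.array([[-70,-30,30],[-70,30,30],[-60,-20,30],[-60,20,30]])/1e3))-[160,60])*2.4,0))
```

```text
14.85 [ 0.62522088 -0.15464671  0.25351207] [ 2.12054373  1.74660167 -0.55788347] [-0.14197563  1.12043401 -1.36482342] 0.059854706553222545 24.98867265880108
[[222. 142.]
 [536. 138.]
 [277. 195.]
 [482. 192.]]
```

Run:
```python
from h import *
F=np.eye(4);F[:3,:3]=FL
def edges(f,zr,pz):
    c,Tt=pickle.load(open(f,"rb")); i=cv2.GaussianBlur(c["img"].astype(np.float32),(0,0),.8); sat=(i[:,:,2]-i[:,:,0])/(i.sum(2)+30)
    W=Tt@Tr(.0019,.0009,pz,R.from_euler('z',-.0154).as_matrix())@F
    E=proj(c,app(W,np.array([[-70,-30,zr],[-70,30,zr],[-40,-30,zr],[-40,30,zr]])/1e3)); out={}
    def peak(g,k):
        k0=np.argmax(abs(g)); w=abs(g[max(k0-2,0):k0+3]); return (np.arange(max(k0-2,0),k0+3)[:len(w)]*w).sum()/w.sum()+k,abs(g).max()
    for t in (.1,.2,.8,.9):
        q=E[0]*(1-t)+E[1]*t; x=int(round(q[0])); y0=int(q[1])-9; g=np.diff(sat[y0:y0+19,x]); r=peak(g,y0+.5); print("end t",t,"dy %.2f grad %.3f"%(r[0]-q[1],r[1]))
    for a,b,n in ((0,2,"L"),(1,3,"R")):
        for t in (.2,.5,.8):
            q=E[a]*(1-t)+E[b]*t; y=int(round(q[1])); x0=int(q[0])-9; g=np.diff(sat[y,x0:x0+19]); r=peak(g,x0+.5); print(n,t,"dx %.2f grad %.3f"%(r[0]-q[0],r[1]))
print("deep"); edges("w3.pkl",58,.0405); print("shallow"); edges("w6.pkl",30,.0205)
```

```text
deep
end t 0.1 dy -0.07 grad 0.062
end t 0.2 dy 0.22 grad 0.062
end t 0.8 dy -0.28 grad 0.062
end t 0.9 dy -0.14 grad 0.064
L 0.2 dx -0.55 grad 0.059
L 0.5 dx -0.68 grad 0.063
L 0.8 dx -0.83 grad 0.068
R 0.2 dx 0.19 grad 0.060
R 0.5 dx -0.32 grad 0.059
R 0.8 dx -0.46 grad 0.063
shallow
end t 0.1 dy 1.61 grad 0.067
end t 0.2 dy 1.75 grad 0.067
end t 0.8 dy 2.01 grad 0.062
end t 0.9 dy 2.17 grad 0.063
L 0.2 dx 1.33 grad 0.060
L 0.5 dx 1.10 grad 0.060
L 0.8 dx 1.21 grad 0.060
R 0.2 dx 0.46 grad 0.062
R 0.5 dx -0.63 grad 0.066
R 0.8 dx -0.82 grad 0.065
```

Run:
```python
from h import *
from bench import bot
F=np.eye(4);F[:3,:3]=FL
G=lambda x,y,z,a:Tr(x,y,z,R.from_euler('z',a).as_matrix())@F
D=Tr(.5114,.178,.0934,R.from_rotvec([.022,-3.141,0]).as_matrix())@G(.0019,.0009,.0394,-.0154)
a=np.arctan2(D[1,0],D[0,0]); print("deep est",np.round(D[:3,3],4),a)
s=bot.sense()
for h in (.10,.02,0):
    W=yawT(D[0,3],D[1,3],.112+h,a)@np.linalg.inv(G(.0015,.001,.0212,-.011)); print(h,np.round(W[:3,3],4),delta(W[:3,3],W[:3,:3],s))
```

```text
deep est [0.5095 0.1789 0.054 ] 0.029408051529913902
0.1 [0.511  0.1779 0.2332] (array([-0.1131,  0.3324, -0.018 ]), array([0.4527, 0.3893, 1.7357]))
0.02 [0.511  0.1779 0.1532] (array([-0.1131,  0.3324, -0.098 ]), array([0.4527, 0.3893, 1.7357]))
0 [0.511  0.1779 0.1332] (array([-0.1131,  0.3324, -0.118 ]), array([0.4527, 0.3893, 1.7357]))
```

{"name": "servo_tool", "arguments": {"series": [[[-0.01, 0.02, 0, 0.045, 0.039, 0.174, 0.05], [-0.02, 0.05, 0, 0.091, 0.078, 0.347, 0.05], [-0.03, 0.085, 0, 0.136, 0.117, 0.521, 0.05], [-0.045, 0.12, 0, 0.181, 0.156, 0.694, 0.05], [-0.055, 0.155, 0, 0.226, 0.195, 0.868, 0.05], [-0.065, 0.19, 0, 0.272, 0.234, 1.041, 0.05], [-0.08, 0.225, 0, 0.317, 0.273, 1.215, 0.05], [-0.09, 0.26, 0, 0.362, 0.311, 1.389, 0.05], [-0.1, 0.295, -0.01, 0.407, 0.35, 1.562, 0.05], [-0.113, 0.332, -0.018, 0.453, 0.389, 1.736, 0.05]]]}}

```text
time_s: 16.15
eef_pos: [0.5091, 0.1777, 0.2303]
ee_rot: [0.039, -3.138, 0.001]
wrist_force: [-0.5, -0.2, -1.5]
opening: 0.0599
gripper_force: 25.0
```

{"name": "servo_tool", "arguments": {"series": [[[0, 0, 0, 0, 0, 0, 0.05], [0, 0, 0, 0, 0, 0, 0.05], [0, 0, 0, 0, 0, 0, 0.05]]]}}

```text
time_s: 16.52
eef_pos: [0.5109, 0.1762, 0.2323]
ee_rot: [-0.028, 3.14, -0.004]
wrist_force: [0.2, 0.4, -1.2]
opening: 0.0599
gripper_force: 25.0
```

Run:
```python
from h import *
from bench import bot
F=np.eye(4);F[:3,:3]=FL
G=lambda x,y,z,a:Tr(x,y,z,R.from_euler('z',a).as_matrix())@F
s=bot.sense(); print(s["time_s"],s["eef_pos"],s["ee_rot"])
W=yawT(.5095,.1789,.212,.0294)@np.linalg.inv(G(.0015,.001,.0212,-.011)); print(delta(W[:3,3],W[:3,:3],s))
```

```text
16.525 [0.51086349 0.17618219 0.23229227] [-0.02811127  3.14022142 -0.00390169]
(array([0.0002, 0.0017, 0.0009]), array([0.0025, 0.0013, 0.0005]))
```

{"name": "servo_tool", "arguments": {"series": [[[0, 0.001, -0.02, 0.002, 0.001, 0, 0.05], [0, 0.001, -0.04, 0.002, 0.001, 0, 0.05], [0, 0.001, -0.06, 0.002, 0.001, 0, 0.05], [0, 0.001, -0.075, 0.002, 0.001, 0, 0.05], [0, 0.001, -0.08, 0.002, 0.001, 0, 0.05], [0, 0.001, -0.083, 0.002, 0.001, 0, 0.05], [0, 0.001, -0.083, 0.002, 0.001, 0, 0.05]]]}}

```text
time_s: 17.4
eef_pos: [0.511, 0.178, 0.1499]
ee_rot: [-0.03, 3.14, 0.001]
wrist_force: [0.4, -0.3, -0.5]
opening: 0.0599
gripper_force: 25.0
```

Run:
```python
from h import *
from bench import bot
F=np.eye(4);F[:3,:3]=FL
G=lambda x,y,z,a:Tr(x,y,z,R.from_euler('z',a).as_matrix())@F
s=bot.sense(); print(s["time_s"],s["eef_pos"],s["ee_rot"],s["wrist_force"])
W=yawT(.5095,.1789,.112,.0294)@np.linalg.inv(G(.0015,.001,.0212,-.011)); print(delta(W[:3,3],W[:3,:3],s))
```

```text
17.4 [0.51103481 0.17802182 0.14986508] [-3.03990807e-02  3.14042451e+00  8.42974121e-04] [ 0.38171347 -0.31496217 -0.54495035]
(array([-0.    , -0.0001, -0.0167]), array([-0.0005,  0.001 , -0.001 ]))
```

{"name": "servo_tool", "arguments": {"series": [[[0, 0, -0.003, 0, 0, 0, 0.05], [0, 0, -0.006, 0, 0, 0, 0.05], [0, 0, -0.009, 0, 0, 0, 0.05], [0, 0, -0.011, 0, 0, 0, 0.05], [0, 0, -0.0125, 0, 0, 0, 0.05], [0, 0, -0.014, 0, 0, 0, 0.05], [0, 0, -0.014, 0, 0, 0, 0.05]]]}}

```text
time_s: 18.27
eef_pos: [0.5107, 0.178, 0.1354]
ee_rot: [-0.031, 3.141, 0.001]
wrist_force: [0.4, -0.1, -1.4]
opening: 0.0598
gripper_force: 25.0
```

Lugs are well inside the notches with no contact force; continue to contact.

{"name": "servo_tool", "arguments": {"series": [[[0, 0, -0.001, 0, 0, 0, 0.05], [0, 0, -0.0015, 0, 0, 0, 0.05], [0, 0, -0.002, 0, 0, 0, 0.05], [0, 0, -0.0025, 0, 0, 0, 0.05], [0, 0, -0.0025, 0, 0, 0, 0.05]]]}}

```text
time_s: 18.9
eef_pos: [0.5108, 0.178, 0.1336]
ee_rot: [-0.03, 3.141, 0.001]
wrist_force: [-0.4, -1.2, 4.8]
opening: 0.0598
gripper_force: 25.0
```

{"name": "servo_tool", "arguments": {"series": [[[0, 0, 0, 0, 0, 0, 0.05], [0, 0, 0, 0, 0, 0, 0.062], [0, 0, 0, 0, 0, 0, 0.075], [0, 0, 0, 0, 0, 0, 0.094], [0, 0, 0, 0, 0, 0, 0.094], [0, 0, 0.03, 0, 0, 0, 0.094], [0, 0, 0.08, 0, 0, 0, 0.094], [0, 0, 0.13, 0, 0, 0, 0.094], [-0.03, 0.06, 0.13, 0, 0, 0, 0.094], [-0.06, 0.12, 0.13, 0, 0, 0, 0.094]]]}}

```text
time_s: 20.15
eef_pos: [0.455, 0.2907, 0.2639]
ee_rot: [-0.026, 3.139, 0.002]
wrist_force: [0.4, 0.1, 0.4]
opening: 0.094
gripper_force: 0.0
```

Run:
```python
from h import *
from bench import bot
s=bot.sense(); print(s["time_s"],s["eef_pos"],s["wrist_force"])
a=bot.capture("scene")["img"]; b=bot.capture("side")["img"]
A=cv2.resize(a[140:230,350:430],(400,450),interpolation=cv2.INTER_CUBIC); Bq=cv2.resize(b[145:235,245:325],(400,450),interpolation=cv2.INTER_CUBIC)
cv2.imwrite("pics/fin.png",cv2.convertScaleAbs(np.hstack([A,Bq]),alpha=1.5))
```

```text
20.15 [0.45497716 0.29065473 0.26391834] [0.38720853 0.08229421 0.37568376]
```

View pics/fin.png

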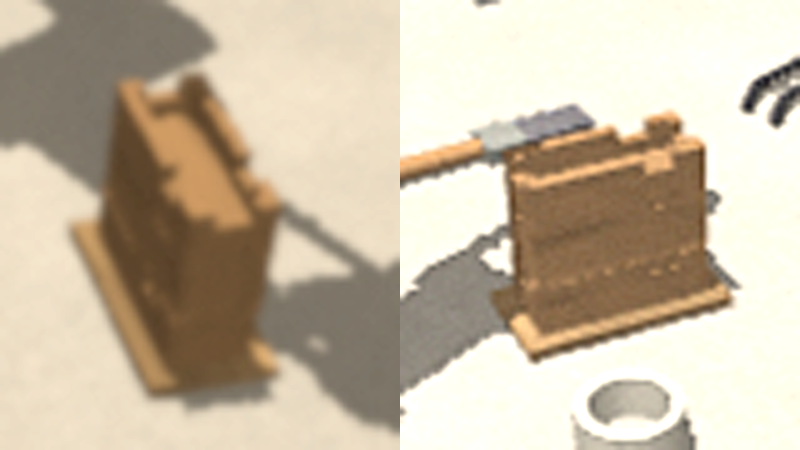

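Both views show one flush stack on the foot, at (190,230) in the scene panel and (610,230) in the side panel. The walls are continuous with no tilt or gap, the key ends are aligned, and the tape and brush are undisturbed. Handing in.

{"name": "servo_tool", "arguments": {"series": [[[0, 0, 0, 0, 0, 0, 0.094], [0, 0, 0, 0, 0, 0, 0.094], [0, 0, 0, 0, 0, 0, 0.094]]]}}

```text
time_s: 20.62
eef_pos: [0.4555, 0.2887, 0.2628]
ee_rot: [-0.027, 3.141, 0.0]
wrist_force: [0.4, 0.3, -0.5]
opening: 0.0939
gripper_force: 0.0
```

```bash
python3 -c "
from bench import bot
print(bot.sign_off())"
```

```text
the job is handed in; nothing more can be done
None
```

The deep tray and then the shallow tray are stacked on the base, seated home by contact height and the last pictures and released; I handed the job in at about 20.6 s, and sign-off returned no verdict.

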